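Park the tray and hold the drink carton over its empty place

ROBOT

A 7-joint arm with a two-finger parallel gripper is mounted at the origin on the work surface. World frame = base frame: x ahead of the robot, y to its left, z up, the work surface at z = 0. Lengths are in m, angles in rad, forces in N, time in s.
With the tool pointing down it reaches from about 0.35 to 0.9 m from the base axis. Payload 8.1 kg.
Tool frame: the origin (TCP) lies where the fingers leave the gripper's body, on its centre line; the fingertips stand 66 mm ahead of it and the grasp point (between the pads) lies 47 mm ahead of it (arm.tip_reach is the distance from the TCP to the fingertips, in m); z points along the fingers, y is the direction in which the jaws open and shut (so a half turn about z gives the same grasp; the last joint's range is limited). The gripper opens to 92 mm and grips with 3 to 60 N. Pads are 19 mm wide; open, the fingers measure 130 mm over their backs; the gripper's body (75 mm by 190 mm) begins 47 mm behind the grasp point.
Start: joints at [-1.206, 0.434, 0.025, 1.573, -0.012, 1.134, -0.075], TCP at [0.282, 0.558, 0.292] pointing down, gripper open.
Joint ranges: [-2.62, 2.62], [-0.44, 2.09], [-1.27, 1.32], [0.08, 2.57], [-1.32, 4.46], [0.12, 2], [-2.74, 2.74]. Speed limits (rad/s): [2.22, 2.22, 3.01, 3.01, 3.14, 3.14, 3.14].

INTERFACE

Orientations are given as a rotation vector (axis times angle).
In Python, from cell import arm gives the robot as it stands.
- The arm moves only by the tool carry_out, never from a script. Its argument "plan" is a list of rows, each a list of 5 numbers: the shift along the world's x, y, z in cm, then the turn about the world's z in rad, then the finger opening in cm, from 0 to 9.18. In form: [[tx, ty, tz, spin, fingers], ...]. A call has 1 to 20 rows; each row is the pose to reach, as a shift and turn from the pose measured when the call began; what a row does not reach only later rows make up. A row lasts 1/10 s, in which the tool goes at most 50 mm and 8.59 degrees, less where a joint would pass 70% of its speed; a pose out of reach is approached as far as the arm can. A call with a gripper value outside its range is refused whole. The fingers move at their own pace and stop on an object; "squeeze" is the grip in N (left out, the last holds). Time passes only in rows, so rows that repeat a pose let the fingers close. It gives the time, the measured TCP pose, the force and the opening at its end, in the units of the state.
- arm.observe(): the state, without advancing time (a new reading comes with each control period).
- arm.get_image(name): name is "scene" or "top"; returns (picture, depth): 384x512x3 uint8, red, green, blue; 384x512 float32, m along the optical axis (not along the pixel's ray), 0 where there is no reading.
- arm.get_calibration(name): a dict with "intrinsics" (3x3 intrinsics, pixels), "rvec" (rotation vector, rad) and "tvec" (3), from world to camera coordinates, as OpenCV has them. Camera axes: x right, y down, z forward; pixel columns grow to the right and rows downward; lengths in m; the calibration is good to about 2 mm. A picture is of the moment at which its call begins. get_calibration takes no time and is no camera call.
- arm.sign_off(): hands the job in, once; it reports no verdict.
The state is a dict: "clock": time; "joints": joint angles; "dq": joint speeds; "joint_efforts": joint torques, N m; "position": TCP position; "ee_rot": TCP orientation; "force": force on the tool from outside, world axes, zero at the start; "ft_torque": the same for the moment, N m; "width": opening from 0.0 (shut) to 1.0 (fully open).
Only numpy, scipy, OpenCV 4.12 (cv2) and the standard library are available. Lean on these libraries where they do the work, as an engineer would, in place of code of your own. Each camera call takes 0.05 s, during which the arm holds its last target. There are 200 camera calls.

TASK

First slide the divided tray along the bench, away from the robot, until its far side sits flush against the fixed steel angle. Then carry the drink carton over the fence without anything touching the fence, and finish while still holding it in the gripper: upright, still, lined up with the tray's one empty place (the one with only a cardboard pad in it) so that it could be lowered straight in, its underside a finger's breadth or so above the tray's rim, touching neither the tray nor the cans; do not put it down or let go. Keep the tray on the bench with its cans in it, and leave the jar, the small box and the tape roll where they stand.

Things in the scene. Friction and masses are not known exactly. Their poses are not given: they have to be found in the camera images.
- tray: Loose open dark grey plastic tray, 90 mm (its x) by 190 mm (its y) by 60 mm high, walls and floor 4 mm thick; three places side by side along its y, each 82 mm (x) by 58 mm (y), centres at y = -62, 0 and +62 mm. Two hold a can, one only the pad; which one varies. About 0.8 kg with its contents. Origin: centre of the underside; z up. At the start its far (+x) side is 70 to 115 mm short of the steel angle, and it is a little askew.
- kerb: Steel angle screwed to the bench, beyond the tray as seen from the robot: a straight stop 260 mm long along its y, 30 mm high. Origin: at bench height on the middle of the face that looks to the robot (the stop face); its x points away from the robot, square to that face, so the tray slides along this x and is home when the tray's origin is 45 mm on the robot's side of the face.
- pad: Cardboard pad, 79 x 55 x 4 mm, lying on the floor of the tray's empty place; it marks that place. Origin: centre of its underside; its x lies along the tray's x (the place's 82 mm length). It slides along with the tray, with 1.5 mm of play.
- can_a: Food can, 54 mm diameter, 75 mm tall, 0.19 kg, standing loose in one place of the tray, top 79 mm above the bench. Origin: centre of its underside.
- can_b: A second can like can_a, in another place of the tray.
- carton: Drink carton, an upright white brick 64 mm (its x) by 40 mm (its y) by 125 mm tall, with a 20 mm wide, 10 mm high screw cap on top off the centre (18 mm along x, 7 mm along y); about 0.32 kg, stiff. Origin: centre of its underside. It stands loose on the bench on the right (-y) of the fence, among the jar and the small box, and is best gripped across the 40 mm, near the top. In the empty place its x lies along the tray's x, either way round.
- fence: Low fixed fence between the goods and the tray: 420 mm long along its x, 20 mm thick (feet 60 mm), top edge 120 mm above the bench. Origin: centre of its foot, at bench height; its y points to the tray's side.
- jar: Bystander: closed glass jar with a steel cap, 64 mm diameter, 85 mm tall. Origin: centre of its underside.
- teabox: Bystander: small cardboard box, 60 x 60 x 70 mm high. Origin: centre of its underside.
- tape: Bystander: roll of packing tape lying flat, 100 mm diameter, 48 mm high. Origin: centre of its underside.
Not all that is in view belongs to the job. There is more than one size of the pad; the job needs the middle-sized.

How it is judged:
On the way, in this order (a step that is already met when the one before it is completed fails the run):
1. the tray stands flush against the steel angle (x of tray in the frame of kerb above -0.054 m and angle between the y axis of tray and the y axis of kerb, either way round below 0.07 rad and y of tray in the frame of kerb between -0.05 and 0.05 m and linear speed of tray below 0.02 m/s), for 0.2 s.
2. the carton has been carried over: on the tray's side of the fence, its underside above the fence's top (y of carton in the frame of fence above 0.03 m and height (world z) of carton above 0.12 m), for 0.05 s.
At the end, for the whole second after the job is handed in: Tray flat, cans and pad in it, within 9 mm of the steel angle, parallel within 0.07 rad and 50 mm off its middle at most; carton held still by the fingers, upright within 0.1 rad, 3 to 40 mm above the rim, within 11 mm of the pad sideways, 0.14 rad of the tray's x, touching neither tray nor cans (x of tray in the frame of kerb above -0.054 m and angle between the y axis of tray and the y axis of kerb, either way round below 0.07 rad and y of tray in the frame of kerb between -0.05 and 0.05 m and horizontal distance between carton and pad below 0.011 m and z of carton in the frame of tray between 0.063 and 0.1 m and angle between the x axis of carton and the x axis of tray, either way round below 0.14 rad and angle between carton's own z axis and vertical below 0.1 rad and linear speed of carton below 0.02 m/s and angular speed of carton below 0.2 rad/s and contact force between carton and the fingers above 1 N and contact force between carton and tray below 0.1 N and contact force between carton and can_a below 0.1 N and contact force between carton and can_b below 0.1 N and height (world z) of tray below 0.004 m and distance between each of can_a, can_b, pad and tray below 0.075 m and angle between each of can_a, can_b's own z axis and vertical below 0.15 rad); the arm keeps its last pose, push and grip.
It fails at once if the carton or the robot touches the fence (contact force between any of carton, the arm, the fingers and fence above 0.5 N).
It fails at once if the carton crosses the line of the fence lower than its top (y of carton in the frame of fence between -0.03 and 0.03 m and height (world z) of carton below 0.12 m).
It fails at once if the tray is lifted off the bench instead of slid (height (world z) of tray above 0.02 m).
It fails at once if the jar, the small box or the tape roll is moved by more than 20 mm or tipped (distance of any of jar, teabox, tape from where it was at the start of the episode above 0.02 m or angle between any of jar, teabox, tape's own z axis and vertical above 0.3 rad).
It also fails if it takes over 61 s, if anything falls off the work surface, if the arm or the gripper's body presses on something with over 40 N, if the wrist force passes 120 N, or if a joint passes its speed limit or range.

## Working session

There is one attempt and no reset: what is moved stays moved. The work goes in short steps, Python scripts to look and compute and a tool call to move; the robot and the scene stay as the last step left them, time stands still between calls to the robot, and variables do not carry over. Pictures are saved under pics/ and viewed, about 8 in all and at most 12, crops included, and the job is handed in when it is done.

Besides the shell and the picture viewer there is one more tool, called after ">>>" by a JSON object that holds its "fn" and its "kwargs", one argument or row to a line. carry_out: Moves the arm, as the interface text tells. Its arguments: {"type":"object","properties":{"plan":{"type":"array"},"squeeze":{"type":"number"}},"required":["plan"]}

```bash
mkdir -p pics; ls
cat > h.py <<'E'
import numpy as np, cv2
from cell import arm
def cam(n):
    c=arm.get_calibration(n); R=cv2.Rodrigues(np.array(c["rvec"],float))[0]
    return np.array(c["intrinsics"]),R,np.array(c["tvec"]).reshape(3)
def cloud(n,d):
    K,R,t=cam(n); v,u=np.mgrid[:d.shape[0],:d.shape[1]]
    p=np.stack([(u-K[0,2])*d/K[0,0],(v-K[1,2])*d/K[1,1],d],-1)
    P=(p-t)@R; P[d<=0]=np.nan; return P
def proj(n,P):
    K,R,t=cam(n); q=(np.atleast_2d(P)@R.T+t)@K.T; return q[:,:2]/q[:,2:]
E
python3 - <<'E'
from h import *
for n in("scene","top"):
    im,d=arm.get_image(n); cv2.imwrite(f"pics/{n}0.png",im[:,:,::-1]); np.savez(f"{n}0.npz",im=im,d=d)
    K,R,t=cam(n); print(n,K.tolist(),(-R.T@t).round(3),R.round(2).tolist())
print(arm.observe(),arm.tip_reach)
E
```

```text
pics
scene [[486.05686722292, 0.0, 253.17781061826085], [0.0, 486.05686722292, 189.8105519741009], [0.0, 0.0, 1.0]] [ 1.368 -0.072  1.276] [[0.09, 1.0, 0.01], [0.83, -0.07, -0.55], [-0.55, 0.06, -0.83]]
top [[438.1871456552066, 0.0, 251.35361330711802], [0.0, 438.1871456552066, 196.80699392390153], [0.0, 0.0, 1.0]] [4.310e-01 1.000e-03 1.251e+00] [[-0.03, -1.0, 0.01], [-0.99, 0.03, -0.11], [0.11, -0.01, -0.99]]
{'clock': 0.1, 'joints': array([-1.20561611,  0.4351405 ,  0.02496602,  1.57400774, -0.0115846 ,
        1.13399374, -0.07510008]), 'dq': array([ 0.00019071, -0.00337386, -0.00144945, -0.00135702,  0.0004939 ,
       -0.0023625 , -0.00023749]), 'joint_efforts': array([ 3.18291444e-03, -6.69120026e+01,  9.87752751e-01, -3.15143931e+01,
       -6.05443586e-02,  3.73756397e-02,  1.15980697e-04]), 'position': array([0.28169091, 0.55750968, 0.29153063]), 'ee_rot': array([-7.28148068e-01, -3.05584865e+00,  2.18614405e-03]), 'force': array([-0.43887732,  0.2093835 ,  0.01893826]), 'ft_torque': array([-0.02869124,  0.0219897 , -0.00631408]), 'width': 1.002299944446173} 0.0655
```

View pics/scene0.png

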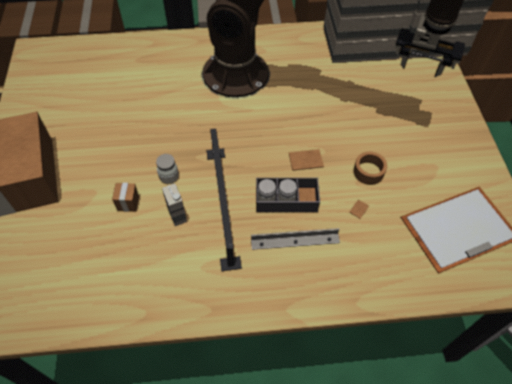

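View pics/top0.png

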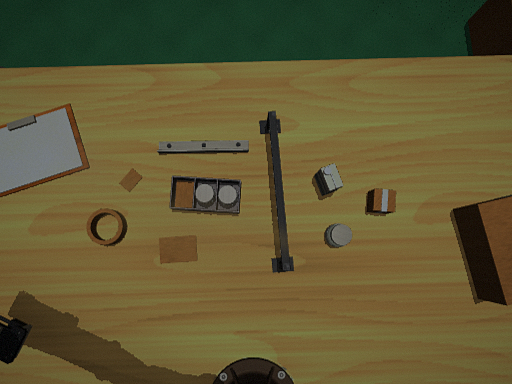

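The two views show the tray at top-view (205,195), with its empty place at the +y end (185,193). The kerb is at (203,146), the fence runs from (270,120) to (283,265), the carton is at (328,179), the jar at (338,236), the teabox at (381,201) and the tape at (105,227). The loose pads are decoys. Next I measure from depth in both views.

```bash
cat >> h.py <<'E'
def rect(Q):
    r=cv2.minAreaRect((Q[:,:2]*1000).astype(np.float32)); (c,s,a)=r
    return np.round(c,1),np.round(s,1),round(a,2)
def blobs(P,lo,hi,reg,minn=12):
    m=((P[...,2]>lo)&(P[...,2]<hi)&(P[...,0]>reg[0])&(P[...,0]<reg[1])&(P[...,1]>reg[2])&(P[...,1]<reg[3])).astype(np.uint8)
    n,l=cv2.connectedComponents(m,connectivity=8)
    for i in range(1,n):
        Q=P[l==i]
        if len(Q)>=minn: print("  ",len(Q),*rect(Q),"z med %.3f max %.3f"%(np.median(Q[:,2]),Q[:,2].max()), "mean",Q[:,:2].mean(0).round(4))
E
python3 - <<'E'
from h import *
for n in("scene","top"):
    f=np.load(f"{n}0.npz"); P=cloud(n,f["d"])
    for px in ([(205,195),(185,193),(203,146),(328,179)] if n=="top" else [(288,183),(306,196),(295,240),(174,200)]): print(px,P[px[1],px[0]].round(3))
    for nm,lo,hi,reg in [("tray rim",.05,.067,(.3,.6,-.02,.3)),("cans",.07,.09,(.3,.6,-.02,.3)),("kerb",.022,.04,(.5,.72,-.05,.35)),("fence",.105,.13,(.2,.75,-.15,0)),("carton",.115,.131,(.3,.6,-.35,-.1)),("carton body",.02,.131,(.35,.6,-.3,-.13)),("cap",.131,.15,(.3,.6,-.35,-.1)),("jar/tea",.06,.095,(.25,.6,-.5,-.13)),("tape",.03,.06,(.2,.5,.25,.6))]:
        print(n,nm); blobs(P,lo,hi,reg)
E
```

```text
(288, 183) [0.567 0.117 0.082]
(306, 196) [0.571 0.178 0.008]
(295, 240) [0.718 0.123 0.005]
(174, 200) [ 0.627 -0.214  0.13 ]
scene tray rim
   393 [566.7 117.2] [189.6  82.9] 84.33 z med 0.059 max 0.067 mean [0.5569 0.1073]
   16 [587.5  71.2] [ 4.9 19.1] 49.01 z med 0.060 max 0.067 mean [0.5884 0.0703]
scene cans
   212 [568.6  54.2] [50.8 48.2] 17.0 z med 0.079 max 0.087 mean [0.5703 0.0542]
   206 [575.9 116.5] [48.7 48.4] 15.82 z med 0.080 max 0.086 mean [0.5765 0.1158]
scene kerb
   67 [548.5 182.8] [56.3 27.7] 83.32 z med 0.032 max 0.039 mean [0.54   0.1868]
   24 [576.1  78.7] [11.8 46.3] 60.22 z med 0.033 max 0.040 mean [0.5775 0.0771]
   17 [581.9  33. ] [25.8  9.2] 39.7 z med 0.035 max 0.040 mean [0.5828 0.0336]
   13 [591.   97.6] [22.1  5. ] 45.68 z med 0.035 max 0.039 mean [0.5896 0.0962]
   206 [618.8 112.7] [190.    8.9] 85.62 z med 0.031 max 0.040 mean [0.6179 0.11  ]
   240 [703.9 124. ] [259.5  10.1] 89.61 z med 0.029 max 0.040 mean [0.7044 0.1241]
scene fence
   796 [556.1 -82.9] [388.4  21.4] 3.17 z med 0.120 max 0.128 mean [ 0.5725 -0.082 ]
scene carton
   122 
[... 1420 characters left out ...]
 z med 0.120 max 0.127 mean [ 0.5548 -0.0824]
top carton
   194 [ 587.7 -225. ] [35.5 40.4] 19.11 z med 0.125 max 0.130 mean [ 0.5848 -0.2232]
top carton body
   314 [ 588.4 -224.6] [37.3 40.8] 19.11 z med 0.123 max 0.130 mean [ 0.583  -0.2185]
   497 [ 451.4 -242.3] [59.9 58.5] 41.56 z med 0.084 max 0.092 mean [ 0.4509 -0.2397]
top cap
top jar/tea
   46 [ 578.8 -210.7] [42.7 18.4] 49.47 z med 0.078 max 0.094 mean [ 0.5804 -0.2087]
   508 [ 541.9 -370.4] [61.  60.6] 82.32 z med 0.070 max 0.079 mean [ 0.5413 -0.3694]
   391 [ 451.9 -244.4] [57.3 55.5] 44.86 z med 0.085 max 0.092 mean [ 0.4513 -0.2438]
top tape
   304 [471.6 395.4] [100.9  54.6] 88.64 z med 0.047 max 0.055 mean [0.4697 0.3927]
```

Run:
```python
from h import *
from scipy.spatial.transform import Rotation as Ro
s=arm.observe(); M=Ro.from_rotvec(s["ee_rot"]).as_matrix(); print("tool x,y axes",M[:,0].round(3),M[:,1].round(3), "jaw deg",np.degrees(np.arctan2(M[1,1],M[0,1])))
for n in("scene","top"):
    f=np.load(f"{n}0.npz"); P=cloud(n,f["d"])
    for nm,lo,hi,reg in [("carton",.117,.13,(.5,.75,-.32,-.15)),("cap",.1305,.15,(.5,.75,-.32,-.15)),("pad",0.004,.014,(.53,.62,.15,.21))]:
        print(n,nm); blobs(P,lo,hi,reg,5)
    # edges along y: tray near/far wall, kerb near
    def edge(zlo,zhi,xlo,xhi,ylo,yhi,which):
        m=(P[...,2]>zlo)&(P[...,2]<zhi)&(P[...,0]>xlo)&(P[...,0]<xhi)
        ys=np.arange(ylo,yhi,.008); pts=[]
        for y in ys:
            Q=P[m&(abs(P[...,1]-y)<.004)]
            if len(Q): pts.append((np.percentile(Q[:,0],5 if which<0 else 95),y))
        pts=np.array(pts); k=np.polyfit(pts[:,1],pts[:,0],1); return "slope %.3f x@y=.118 %.4f rms %.4f n%d"%(k[0],np.polyval(k,.118),np.std(pts[:,0]-np.polyval(k,pts[:,1])),len(pts))
    print("kerb near",edge(.024,.036,.68,.75,.0,.25,-1)); print("tray near",edge(.053,.066,.50,.56,.04,.20,-1)); print("tray far",edge(.053,.066,.58,.64,.05,.19,1))
```

```text
tool x,y axes [-0.893  0.451 -0.   ] [ 0.451  0.893 -0.001] jaw deg 63.194947412179246
scene carton
   245 [ 603.  -219.9] [69.2 40.6] 18.96 z med 0.125 max 0.130 mean [ 0.6034 -0.222 ]
scene cap
   41 [ 614.5 -209. ] [24.4 18.4] 24.97 z med 0.135 max 0.140 mean [ 0.6166 -0.2084]
scene pad
   223 [562.1 183.1] [52.1 53.6] 86.43 z med 0.009 max 0.014 mean [0.5617 0.1823]
kerb near slope 0.011 x@y=.118 0.7016 rms 0.0013 n32
tray near slope 0.081 x@y=.118 0.5285 rms 0.0010 n20
tray far slope 0.089 x@y=.118 0.6201 rms 0.0008 n18
top carton
   335 [ 601.1 -220.2] [64.  40.3] 19.6 z med 0.125 max 0.130 mean [ 0.5982 -0.2209]
top cap
   47 [ 616.  -207.9] [16.4 18.7] 43.17 z med 0.135 max 0.140 mean [ 0.6159 -0.2079]
top pad
   447 [582.4 181.6] [51.3 78.6] 84.45 z med 0.009 max 0.014 mean [0.581  0.1814]
   5 [532.6 168.8] [9.2 2.5] 85.88 z med 0.007 max 0.012 mean [0.5333 0.1684]
kerb near slope 0.010 x@y=.118 0.7011 rms 0.0006 n32
tray near slope 0.092 x@y=.118 0.5298 rms 0.0006 n20
tray far slope 0.089 x@y=.118 0.6185 rms 0.0008 n18
```

>>> {"fn": "carry_out", "kwargs": {
  "plan": [
    [1,-2,0,0.03,9.18],
    [2.5,-5.5,0,0.08,9.18],
    [4,-9,-0.5,0.13,9.18],
    [5.5,-12.5,-1,0.18,9.18],
    [7,-16,-2,0.23,9.18],
    [8.5,-19.5,-3,0.28,9.18],
    [10,-23,-4,0.33,9.18],
    [11.5,-26.5,-5,0.37,9.18],
    [13,-30,-6,0.41,9.18],
    [14.5,-33.5,-7,0.44,9.18],
    [16.5,-38,-8,0.457,9.18],
    [18.5,-42,-9,0.457,9.18],
    [19.3,-44,-11,0.457,9.18],
    [19.3,-44,-13,0.457,9.18],
    [19.3,-44,-15,0.457,9.18],
    [19.3,-44,-17,0.457,9.18],
    [19.3,-44,-18.5,0.457,9.18],
    [19.3,-44,-19.5,0.457,9.18],
    [19.3,-44,-19.6,0.457,9.18],
    [19.3,-44,-19.6,0.457,9.18]
  ]
}}

```text
clock: 2.1
position: [0.4747, 0.1175, 0.0956]
ee_rot: [-0.017, -3.141, 0.002]
force: [0.1, -0.7, -0.0]
width: 1.001
```

>>> {"fn": "carry_out", "kwargs": {
  "plan": [
    [0.7,0,0,0,9.18],
    [1.6,0,0,0,9.18],
    [2.5,0,0,0,9.18],
    [3.2,0,0,0,9.18],
    [3.8,0,0,0,9.18],
    [4.4,0,0,0,9.18],
    [5.0,0,0,0,9.18],
    [5.6,0,0,0,9.18],
    [6.2,0,0,0,9.18],
    [6.8,0,0,0,9.18],
    [7.4,0,0,0,9.18],
    [8.0,0,0,0,9.18],
    [8.6,-0.05,0,0,9.18],
    [9.2,-0.05,0,0,9.18],
    [9.8,-0.1,0,0,9.18],
    [10.3,-0.1,0,0,9.18],
    [10.7,-0.1,0,0,9.18],
    [11.0,-0.1,0,0,9.18],
    [11.2,-0.1,0,0,9.18],
    [11.2,-0.1,0,0,9.18]
  ]
}}

```text
clock: 4.1
position: [0.5852, 0.1165, 0.095]
ee_rot: [-0.017, -3.137, 0.003]
force: [-4.5, 1.0, 1.4]
width: 1.002
```

```bash
cat > m.py <<'E'
from h import *
import sys
tag=sys.argv[1]
print(arm.observe()["position"].round(4),arm.observe()["force"].round(1))
for n in("scene","top"):
    im,d=arm.get_image(n); cv2.imwrite(f"pics/{n}{tag}.png",im[:,:,::-1]); np.savez(f"{n}{tag}.npz",im=im,d=d); P=cloud(n,d)
    for nm,lo,hi,reg in [("tray far/rim",.05,.067,(.5,.72,0,.25)),("cans",.072,.087,(.55,.72,0,.25)),("pad",.004,.014,(.56,.7,.13,.22))]:
        print(n,nm); blobs(P,lo,hi,reg,40)
    m=(P[...,2]>.053)&(P[...,2]<.066)&(P[...,0]>.66)&(P[...,0]<.73); pts=[]
    for y in np.arange(.04,.195,.008):
        Q=P[m&(abs(P[...,1]-y)<.004)]
        if len(Q): pts.append((np.percentile(Q[:,0],95),y))
    if len(pts)>4:
        pts=np.array(pts); k=np.polyfit(pts[:,1],pts[:,0],1); print("far edge slope %.3f x@.118 %.4f rms %.4f"%(k[0],np.polyval(k,.118),np.std(pts[:,0]-np.polyval(k,pts[:,1]))))
E
python3 m.py 1
```

```text
[0.5852 0.1165 0.095 ] [-4.5  1.   1.4]
scene tray far/rim
   654 [640.2 118.9] [190.2  95.7] 89.29 z med 0.058 max 0.067 mean [0.6459 0.1137]
scene cans
   212 [641.2  56.5] [48.7 48.1] 32.14 z med 0.079 max 0.086 mean [0.6412 0.0567]
   207 [641.5 118.1] [49.7 48.6] 84.13 z med 0.079 max 0.086 mean [0.6421 0.1189]
scene pad
   246 [624.8 186.3] [50.5 57.5] 89.37 z med 0.009 max 0.014 mean [0.6251 0.1864]
far edge slope 0.006 x@.118 0.6861 rms 0.0006
top tray far/rim
   108 [658.6  59.8] [72.7 54.7] 88.43 z med 0.060 max 0.065 mean [0.6714 0.054 ]
top cans
   193 [646.5  56.8] [37.1 45.8] 15.88 z med 0.079 max 0.087 mean [0.6453 0.0564]
top pad
far edge slope 0.018 x@.118 0.6860 rms 0.0004
```

>>> {"fn": "carry_out", "kwargs": {
  "plan": [
    [0.3,0,0,0,9.18],
    [0.6,0,0,0,9.18],
    [0.9,0,0,0,9.18],
    [1.1,0,0,0,9.18],
    [1.3,0,0,0,9.18],
    [1.4,0,0,0,9.18],
    [1.5,0,0,0,9.18],
    [1.6,0,0,0,9.18],
    [1.6,0,0,0,9.18],
    [1.6,0,0,0,9.18]
  ]
}}

```text
clock: 5.2
position: [0.5994, 0.1164, 0.0944]
ee_rot: [-0.016, -3.133, 0.004]
force: [-6.3, 0.4, 3.9]
width: 1.001
```

>>> {"fn": "carry_out", "kwargs": {
  "plan": [
    [0.2,0,0,0,9.18],
    [0.3,0,0.1,0,9.18],
    [0.4,0,0.1,0,9.18],
    [0.4,0,0.1,0,9.18],
    [0.4,0,0.1,0,9.18]
  ]
}}

```text
clock: 5.7
position: [0.6009, 0.1164, 0.0943]
ee_rot: [-0.016, -3.128, 0.005]
force: [-8.0, 0.2, 0.1]
width: 0.995
```

```bash
python3 m.py 2 | grep -v top
```

```text
[0.6009 0.1164 0.0943] [-8.   0.2  0.1]
scene tray far/rim
   648 [651.3 119.1] [191.  107.5] 89.04 z med 0.058 max 0.067 mean [0.6624 0.1141]
scene cans
   218 [657.2 118.4] [51.1 49. ] 15.54 z med 0.079 max 0.086 mean [0.6575 0.118 ]
   213 [656.8  57.5] [50.1 48.7] 77.66 z med 0.080 max 0.087 mean [0.6572 0.0562]
scene pad
   250 [641.1 185.7] [50.1 57.9] 88.83 z med 0.009 max 0.014 mean [0.6403 0.1856]
far edge slope 0.023 x@.118 0.7016 rms 0.0010
   93 [671.3  59.3] [72.7 57.1] 88.18 z med 0.059 max 0.065 mean [0.6864 0.0573]
   184 [662.   56.7] [36.1 44.9] 14.7 z med 0.080 max 0.085 mean [0.6611 0.0559]
far edge slope 0.030 x@.118 0.7009 rms 0.0005
```

>>> {"fn": "carry_out", "kwargs": {
  "plan": [
    [0.2,0,0.1,0,9.18],
    [0.4,0,0.1,0,9.18],
    [0.5,0,0.1,0,9.18],
    [0.5,0,0.1,0,9.18],
    [0.5,0,0.1,0,9.18]
  ]
}}

```text
clock: 6.3
position: [0.6013, 0.1164, 0.0939]
ee_rot: [-0.015, -3.117, 0.007]
force: [-16.1, 0.8, 6.7]
width: 1.002
```

```bash
python3 m.py 3 | grep -E "far edge|\["
```

```text
[0.6013 0.1164 0.0939] [-16.1   0.8   6.7]
   639 [653.9 119.2] [100.1 192. ] 0.09 z med 0.058 max 0.067 mean [0.6624 0.1134]
   214 [656.1 119. ] [47.7 50.5] 64.15 z med 0.079 max 0.085 mean [0.6572 0.1182]
   211 [656.8  56.2] [46.3 49.1] 83.11 z med 0.079 max 0.086 mean [0.6562 0.0562]
   254 [640.6 185.8] [50.2 56.6] 89.25 z med 0.009 max 0.014 mean [0.64   0.1859]
far edge slope 0.008 x@.118 0.7015 rms 0.0011
   91 [667.8  59.1] [71.2 63. ] 89.25 z med 0.059 max 0.066 mean [0.6853 0.0545]
   178 [662.1  55.3] [36.1 42.8] 12.3 z med 0.080 max 0.086 mean [0.661  0.0559]
far edge slope 0.010 x@.118 0.6993 rms 0.0003
```

>>> {"fn": "carry_out", "kwargs": {
  "plan": [
    [-0.5,0,0,0,9.18],
    [-1.5,0,0,0,9.18],
    [-3.5,0,0,0,9.18],
    [-5.5,0,0.5,0,9.18],
    [-7,0,3,0,8.5],
    [-7,0,7,0,8],
    [-6.5,-1,11,0,7.5],
    [-6,-3,15,0.03,7],
    [-5.5,-6,18,0.07,7],
    [-5,-9,19,0.1,7],
    [-4.4,-12,19,0.13,7],
    [-3.8,-15,19,0.16,7],
    [-3.2,-18,19,0.19,7],
    [-2.6,-21,19,0.22,7],
    [-2,-24,19,0.25,7],
    [-1.4,-27,19,0.28,7],
    [-0.8,-30,19,0.31,7],
    [-0.3,-32,19,0.34,7],
    [0,-33.6,19,0.346,7],
    [0,-33.6,19,0.346,7]
  ]
}}

```text
clock: 8.4
position: [0.6009, -0.2227, 0.2839]
ee_rot: [0.516, -3.076, 0.016]
force: [-0.0, 0.1, 0.1]
width: 0.766
```

Run:
```python
from h import *
from scipy.spatial.transform import Rotation as Ro
s=arm.observe(); M=Ro.from_rotvec(s["ee_rot"]).as_matrix()
print(s["position"].round(4),"jaw",np.degrees(np.arctan2(M[1,1],M[0,1])),"z",M[:,2].round(4),s["force"])
import subprocess
for n in("scene","top"):
    im,d=arm.get_image(n); P=cloud(n,d); cv2.imwrite(f"pics/{n}4.png",im[:,:,::-1])
    for nm,lo,hi,reg in [("tray",.05,.067,(.5,.72,0,.25)),("pad",.004,.014,(.615,.695,.13,.212)),("carton",.117,.13,(.5,.75,-.32,-.15))]:
        print(n,nm); blobs(P,lo,hi,reg,30)
```

```text
[ 0.6009 -0.2227  0.2839] jaw 109.06197115818073 z [-0.0208 -0.0139 -0.9997] [-0.0014694   0.07600303  0.1167444 ]
scene tray
   662 [656.2 119. ] [190.7  94.7] 89.43 z med 0.059 max 0.067 mean [0.6616 0.113 ]
scene pad
   234 [642.1 185.7] [50.2 53.6] 89.2 z med 0.009 max 0.014 mean [0.6419 0.1857]
scene carton
   244 [ 601.7 -220.4] [69.6 40.5] 20.43 z med 0.125 max 0.130 mean [ 0.6029 -0.2217]
top tray
   538 [656.2 118.8] [190.6  91.7] 89.51 z med 0.059 max 0.067 mean [0.6546 0.122 ]
top pad
   400 [659.2 185. ] [51.1 72.2] 89.28 z med 0.008 max 0.014 mean [0.6594 0.1835]
top carton
   65 [ 621.2 -226.3] [31.  15.3] 22.34 z med 0.125 max 0.130 mean [ 0.6208 -0.2269]
   45 [ 576.6 -229.5] [11. 40.] 19.07 z med 0.125 max 0.130 mean [ 0.5762 -0.2327]
```

View pics/scene4.png

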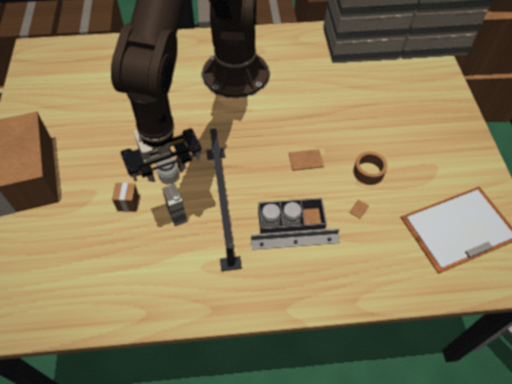

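The tray is flush with the angle, at scene (293,215), and its rim centre is (0.656, 0.119). The gripper is above the carton, which hasn't moved, at scene (174,203). I'll descend and grip.

>>> {"fn": "carry_out", "kwargs": {
  "plan": [
    [0.1,0.3,-2,0,7],
    [0.1,0.3,-5,0,7],
    [0.1,0.3,-8,0,7],
    [0.1,0.3,-10.5,0,7],
    [0.1,0.3,-12,0,7],
    [0.1,0.3,-13,0,7],
    [0.1,0.3,-13.4,0,7],
    [0.1,0.3,-13.4,0,7],
    [0.1,0.3,-13.4,0,5],
    [0.1,0.3,-13.4,0,4],
    [0.1,0.3,-13.4,0,3.5],
    [0.1,0.3,-13.4,0,3.2],
    [0.1,0.3,-13.4,0,3.2],
    [0.1,0.3,-13.4,0,3.2],
    [0.1,0.3,-13.4,0,3.2],
    [0.1,0.3,-13.4,0,3.2]
  ],
  "squeeze": 25
}}

```text
clock: 10.1
position: [0.6024, -0.2165, 0.1503]
ee_rot: [0.521, -3.076, 0.014]
force: [0.5, -1.3, 5.4]
width: 0.434
```

>>> {"fn": "carry_out", "kwargs": {
  "plan": [
    [0,0,1,0,3.2],
    [0,0,3,0,3.2],
    [0,0,6,0,3.2],
    [0,0,9,0,3.2],
    [0,0,12,0,3.2],
    [0,0,15,0,3.2],
    [0,0,17.5,0,3.2],
    [0,0,18.5,0,3.2],
    [0,0,18.5,0,3.2]
  ]
}}

```text
clock: 11.0
position: [0.6027, -0.2163, 0.3362]
ee_rot: [0.522, -3.077, 0.014]
force: [0.3, 0.2, -2.6]
width: 0.435
```

>>> {"fn": "carry_out", "kwargs": {
  "plan": [
    [0.2,1,0,-0.01,3.2],
    [0.5,3,0,-0.03,3.2],
    [0.8,5.5,0,-0.05,3.2],
    [1.2,8,0,-0.07,3.2],
    [1.6,10.5,0,-0.09,3.2],
    [2.0,13,0,-0.11,3.2],
    [2.4,15.5,0,-0.135,3.2],
    [2.8,18,0,-0.16,3.2],
    [3.2,20.5,0,-0.185,3.2],
    [3.6,23,0,-0.21,3.2],
    [4.0,25.5,0,-0.235,3.2],
    [4.4,28,0,-0.26,3.2],
    [4.8,30.5,0,-0.285,3.2],
    [5.0,33,0,-0.31,3.2],
    [5.2,35.5,0,-0.33,3.2],
    [5.4,37.5,0,-0.345,3.2],
    [5.5,39,0,-0.347,3.2],
    [5.5,39.8,0,-0.347,3.2],
    [5.5,40,0,-0.347,3.2],
    [5.5,40,0,-0.347,3.2]
  ]
}}

```text
clock: 13.0
position: [0.6576, 0.183, 0.3359]
ee_rot: [-0.018, -3.119, 0.01]
force: [0.4, -0.4, -2.4]
width: 0.435
```

>>> {"fn": "carry_out", "kwargs": {
  "plan": [
    [0,0,-1,0,3.2],
    [0,0,-2.5,0,3.2],
    [0,0,-4,0,3.2],
    [0,0,-5,0,3.2],
    [0,0,-5.5,0,3.2],
    [0,0,-5.5,0,3.2],
    [0,0,-5.5,0,3.2]
  ]
}}

```text
clock: 13.7
position: [0.6579, 0.1828, 0.2814]
ee_rot: [-0.019, -3.12, 0.009]
force: [0.2, 0.9, -2.7]
width: 0.434
```

```bash
cat > c.py <<'E'
from h import *
import sys
from scipy.spatial.transform import Rotation as Ro
tag=sys.argv[1]
s=arm.observe(); M=Ro.from_rotvec(s["ee_rot"]).as_matrix(); z=s["position"][2]
print(s["clock"],s["position"].round(4),"jaw",np.degrees(np.arctan2(M[1,1],M[0,1])),"zax",M[:,2].round(4),s["force"].round(2),s["width"])
zb=z-.150
for n in("scene","top"):
    im,d=arm.get_image(n); P=cloud(n,d); cv2.imwrite(f"pics/{n}{tag}.png",cv2.resize(im[:,:,::-1][120:270,150:400] if n=="scene" else im[:,:,::-1][100:250,130:330],None,fx=3,fy=3)); np.savez(f"{n}{tag}.npz",im=im,d=d)
    for nm,lo,hi,reg in [("carton top",zb+.118,zb+.13,(.6,.76,.1,.26)),("cap",zb+.1305,zb+.14,(.6,.76,.1,.26)),("carton low",max(zb-.01,.085),zb+.07,(.58,.76,.1,.26)),("tray",.05,.067,(.6,.72,0,.25)),("pad",.004,.014,(.615,.695,.13,.212))]:
        print(n,nm); blobs(P,lo,hi,reg,10)
E
python3 c.py 5
```

```text
13.7 [0.6579 0.1828 0.2814] jaw 89.32355208192986 zax [-0.0214 -0.0059 -0.9998] [ 0.23  0.85 -2.7 ] 0.4338490155906052
scene carton top
   32 [648.4 189. ] [11.8 30.7] 2.6 z med 0.257 max 0.261 mean [0.6479 0.1888]
   109 [676.4 188.7] [50.7 25.3] 85.45 z med 0.256 max 0.261 mean [0.6783 0.1839]
scene cap
   34 [676.7 189.8] [18.9 15.2] 89.34 z med 0.266 max 0.270 mean [0.6766 0.1896]
scene carton low
   272 [665.4 168.7] [75.2 35.8] 32.33 z med 0.168 max 0.201 mean [0.6784 0.1765]
scene tray
   620 [655.8 118.5] [190.4  97. ] 88.56 z med 0.059 max 0.067 mean [0.6648 0.1073]
scene pad
   235 [641.9 185.8] [50.4 54.6] 88.44 z med 0.009 max 0.014 mean [0.6421 0.1851]
top carton top
top cap
top carton low
   62 [633.2 164.9] [13.5 30.4] 60.58 z med 0.162 max 0.200 mean [0.6304 0.1659]
top tray
   283 [655.3 104.7] [162.2  89.9] 89.59 z med 0.060 max 0.067 mean [0.6463 0.0853]
   25 [657.9 147.5] [31.8  6.4] 0.6 z med 0.059 max 0.065 mean [0.6575 0.1488]
   30 [637.8 114.5] [16.8 49.2] 13.0 z med 0.059 max 0.067 mean [0.6352 0.1119]
   29 [636.2  54.7] [15.2 47.6] 6.82 z med 0.056 max 0.067 mean [0.6344 0.0522]
top pad
   186 [655.  179.3] [40.2 59.3] 88.49 z med 0.008 max 0.014 mean [0.6499 0.1736]
   20 [631.  138.9] [14.5 12.4] 89.66 z med 0.006 max 0.009 mean [0.6303 0.1395]
```

View pics/scene5.png

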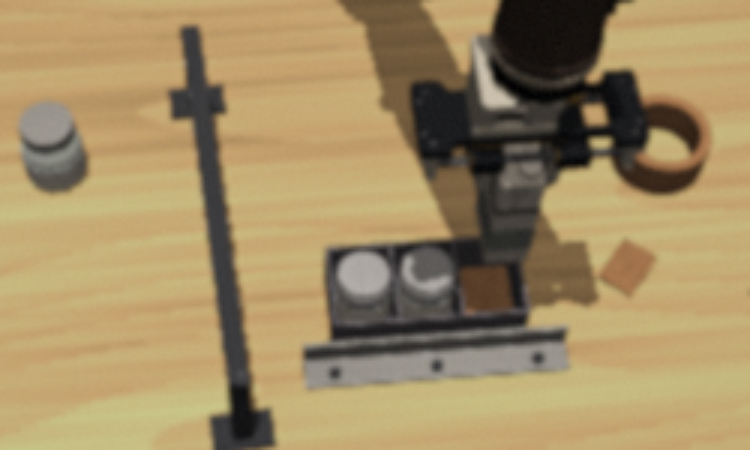

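The crop shows the carton held at (510,210), upright and in line with the pad at (488,285). The cap puts its centre at about (0.658, 0.183) and its underside at 0.131. I'll lower it to about 22 mm above the rim.

>>> {"fn": "carry_out", "kwargs": {
  "plan": [
    [0,0,-0.7,0,3.2],
    [0,0,-1.7,0,3.2],
    [-0.1,-0.1,-2.7,0,3.2],
    [-0.1,-0.1,-3.6,0,3.2],
    [-0.1,-0.1,-4.3,0,3.2],
    [-0.1,-0.1,-4.7,0,3.2],
    [-0.1,-0.1,-4.8,0,3.2],
    [-0.1,-0.1,-4.8,0,3.2],
    [-0.1,-0.1,-4.8,0,3.2],
    [-0.1,-0.1,-4.8,0,3.2]
  ]
}}

```text
clock: 14.8
position: [0.6572, 0.1821, 0.2342]
ee_rot: [-0.018, -3.121, 0.009]
force: [-0.4, -0.6, -3.1]
width: 0.434
```

```bash
python3 c.py 6
python3 - <<'E'
from h import *
f=np.load("scene6.npz");P=cloud("scene",f["d"])
m=(P[...,2]>.095)&(P[...,2]<.19)&(P[...,0]>.67)&(P[...,0]<.72)&(abs(P[...,1]-.182)<.016)
Q=P[m]
if len(Q)>20:
    A=np.c_[Q[:,1:],np.ones(len(Q))]; k=np.linalg.lstsq(A,Q[:,0],rcond=None)[0]; print("far face n",len(Q),"x=a*y+b*z+c",k.round(3),"x@mid",k@[.182,.14,1])
print(arm.observe()["dq"].round(4))
E
```

```text
14.8 [0.6572 0.1821 0.2342] jaw 89.33494625285049 zax [-0.0201 -0.0053 -0.9998] [-0.44 -0.61 -3.07] 0.43401622102002707
scene carton top
   30 [648.3 188.8] [31.7  8.3] 88.9 z med 0.209 max 0.213 mean [0.6481 0.1905]
   99 [676.  186.3] [46.5 24.7] 84.02 z med 0.209 max 0.214 mean [0.6781 0.1823]
scene cap
   31 [675.1 188.9] [16.2 11.9] 80.5 z med 0.219 max 0.224 mean [0.6758 0.1887]
scene carton low
   252 [665.1 168.4] [73.9 35.5] 33.36 z med 0.121 max 0.154 mean [0.6783 0.176 ]
scene tray
   596 [656.6 119. ] [191.   94.7] 89.72 z med 0.058 max 0.067 mean [0.6659 0.1032]
scene pad
   153 [643.2 185.7] [49.5 55.4] 88.86 z med 0.009 max 0.014 mean [0.6487 0.1816]
top carton top
top cap
top carton low
   49 [631.5 163.7] [11.7 26.2] 62.15 z med 0.117 max 0.148 mean [0.6296 0.1649]
top tray
   314 [655.2 100.6] [154.2  89.7] 89.4 z med 0.060 max 0.067 mean [0.6457 0.0869]
   27 [636.1  59.8] [47.6 15. ] 80.86 z med 0.059 max 0.066 mean [0.6338 0.0582]
top pad
   97 [648.8 173.9] [28.6 47.1] 88.58 z med 0.009 max 0.014 mean [0.6426 0.1689]
   12 [629.6 138.9] [14.6  9.2] 89.18 z med 0.005 max 0.009 mean [0.6296 0.1396]
far face n 204 x=a*y+b*z+c [ 0.026 -0.006  0.682] x@mid 0.686157859857488
[ 0.0004  0.0032 -0.      0.0026 -0.0005 -0.0006  0.0005]
```

View pics/scene6.png

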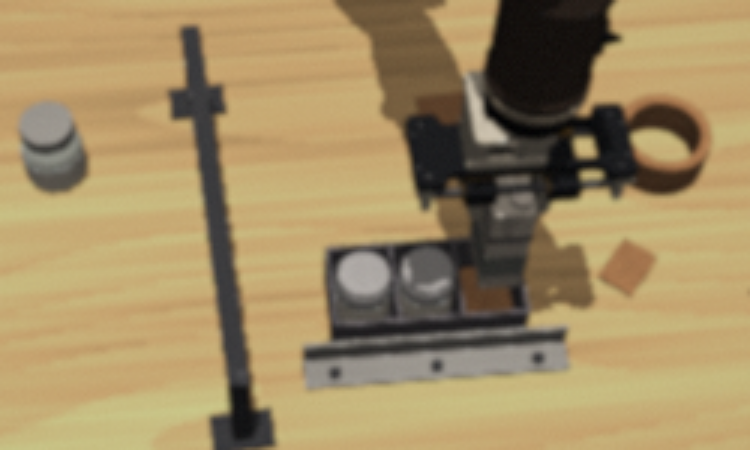

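View pics/top6.png

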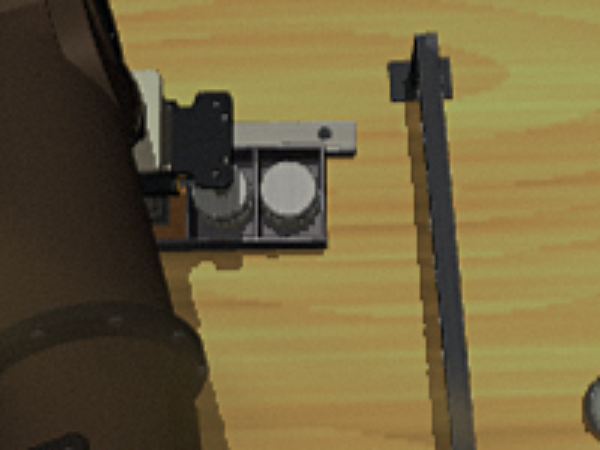

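Scene crop: the carton at (500,245) sits directly over the pad place. Its far face is vertical (slope -0.006), its centre is about (0.656, 0.182) against a place at about (0.657, 0.182), and its underside is at about 0.084. The top crop shows the tray against the angle with both cans standing. I'm handing in.

```bash
python3 -c "
from cell import arm; print(arm.sign_off())"
```

```text
the job is handed in; nothing more can be done
None
```

I pushed the tray flush against the steel angle with the open fingers, then gripped the carton across its 40 mm sides. I lifted it over the fence and handed in at about 15 s, holding it above the empty place. No verdict was reported.

Last checks before handing in:
- **Tray:** its far side was at x ≈ 0.700 m, against the angle's face at 0.701 m. It was parallel within about 0.01 rad, and both cans and the pad were in it.
- **Carton position:** its centre was at about (0.656, 0.182) m, against an empty place at about (0.657, 0.182) m. The underside was about 24 mm above the rim.
- **Carton hold:** it was upright within about 0.01 rad along the tray's x (lean the other way not measured). The fingers were at 39.9 mm opening, and the joints were practically still.
- **Fence and bystanders:** I saw no sign of contact with the fence. The jar and tape stood in place in the last picture. I last saw the small box in the picture taken before I gripped the carton, and none of the three was measured again.

Disagreements:
- **Carton x position:** the far face gave 0.654 m and the cap 0.658 m, both well inside the 11 mm limit.
- **Pad y position:** the direct pad readings came out 3 to 4 mm further in +y than the tray's shape implies, because the walls and the arm hid part of it. I used a value between the two, nearer the tray's.
- **Gripper tilt:** after the push the tool kept a tilt of about 0.02 rad, which did not tip the carton.

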